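# Unscrew the sprung filter cap of the shaft puller's pump

### The arm

A 6-joint arm with a two-finger parallel gripper is mounted at the origin on the work surface. World frame = base frame: x ahead of the robot, y to its left, z up, the work surface at z = 0. Lengths are in m, angles in degrees, forces in N, time in s.
With the tool pointing down it reaches from about 0.375 to 0.75 m from the base axis. Payload 9 kg.
Tool frame: the origin (TCP) lies where the fingers leave the gripper's body, on its centre line; the fingertips stand 73 mm ahead of it and the grasp point (between the pads) lies 54 mm ahead of it (robot.tip_reach is the distance from the TCP to the fingertips, in m); z points along the fingers, y is the line along which they close (so a half turn about z gives the same grasp; the last joint's range is limited). The gripper opens to 85 mm and grips with 20 to 120 N. Pads are 22 mm wide; open, the fingers measure 114 mm over their backs; the gripper's body (76 mm by 85 mm) begins 54 mm behind the grasp point. The pads swing forward as they close: fully open they stand 13 mm farther back than shut.
Start: joints at [-89.479, 5.964, 5.575, 89.605, 0, 77.527], TCP at [0.135, -0.585, 0.304] pointing down, gripper open.
Joint ranges: [-171.21, 171.21], [-48.23, 106.86], [-62.78, 66.21], [-105.2, 120.99], [-86.42, 89.51], [-180, 180]. Speed limits (degrees/s): [127.2, 127.2, 147.25, 180, 180, 180].

### API

Orientations are given as [roll, pitch, yaw] about the fixed x, y, z axes, in that order (R = Rz(yaw) Ry(pitch) Rx(roll)).
In Python, from plant import robot gives the robot as it stands. Calls block until the motion is done:
- robot.move_pose(position, orientation): joint-space move of the TCP to a pose.
- robot.line_to(position, vel=0.15, rotation=None, guard=None): straight line of the TCP; rotation=None keeps the orientation; vel is the mean speed in m/s. With guard (N) it stops when the force on the tool has changed by that much, and returns True; else False.
- robot.goto_joints(angles): joint-space move.
- robot.set_gripper(opening): finger opening in m; the grip force is fixed at half the most; returns when the fingers have stopped.
- robot.pause(seconds).
- robot.ik(position, orientation): joint angles nearest the present ones, or None.
- robot.observe(): the state.
- robot.grab_frame(name): name is "scene" or "top" or "wrist"; returns the picture (420x560x3 uint8, blue, green, red); there is no depth.
- robot.get_calibration(name): a dict with "vertical_fov" (degrees; the focal length in pixels is half the picture's height over the tangent of half this angle, whatever the lens; pixels are square), "cx", "cy" (the principal point, pixels), "rvec" (rotation vector, rad) and "tvec" (3), from world to camera coordinates, as OpenCV has them. Camera axes: x right, y down, z forward; pixel columns grow to the right and rows downward; lengths in m; the calibration is good to about 2 mm. A picture is of the moment at which its call begins: read the wrist's pose just before it. get_calibration takes no time and is no camera call; for the wrist camera it gives the pose at the moment of the call.
A pose or a line that the arm cannot do raises robot.IKError and nothing moves.
- robot.job_done(): hands the job in; it is judged then, once.
The state is a dict: "time": time; "q": joint angles; "qvel": joint speeds; "joint_torque": joint torques, N m; "tool_pos": TCP position; "tcp_rot": TCP orientation; "ft_force": force on the tool from outside, world axes, zero at the start; "torque": the same for the moment, N m; "gripper_width": finger opening in m; "gripper_force": force on a finger pad.
Only numpy, scipy, OpenCV 4.12 (cv2) and the standard library are available. Lean on these libraries where they do the work, as an engineer would, in place of code of your own. Each camera call takes 0.05 s, during which the arm holds its last target. There are 200 camera calls.

### The job

Unscrew the red cap from the blue pump unit, turn by turn and without forcing the thread. A spring under the cap will push it off as the thread lets go, so have hold of it at that moment; then set it down gently, right way up, in the round steel parts dish. Leave the grey cap screwed on, and do not disturb the other things on the bench.

Things in the scene. Friction and masses are not known exactly. Their poses are not given: they have to be found in the camera images.
- cap_center (a point): Centre of the red ribbed screw cap, half-way up, on its axis; z is its axis, up. Upright cylinder 44 mm in diameter, 52 mm tall (26 mm above and below this point), 90 g, white bar across its top. Upper 22 mm solid, hollow below. Right-handed thread: unscrews anticlockwise seen from above, rising 14 mm per full turn. Starts screwed nearly down, with about 1 mm of sideways play.
- cap_rim (a point): Centre of the red cap's open underside, where its two lugs run under the thread. 0.55 to 1.45 turns free it; thread lengths and start angles differ unseen, so feel for it: still threaded, it resists a light upward pull (6 N) within a mm; free, it lifts by its weight alone. Let go while threaded, it stays put. Over 40 N between cap and pump is forcing it.
- pump: Blue hydraulic pump block fixed to the bench, 130 mm (its x) by 270 mm (its y), flat top (deck) 70 mm above the bench; origin in the middle of its underside, z up. Steel necks 30 mm in diameter rise 32 mm from the deck at x = 0, y = -65 and +65 mm: the red cap is on one, the grey on the other, in either order.
- neck_a (a point): Centre of the top of the neck at y = -65 mm of the pump, 102 mm above the bench. Each neck holds a brass spring plunger, 16 mm thick, that pushes its cap up with 3 to 4.5 N all the way. With the cap off it stands 32 mm above this point, so lift the cap's underside above 134 mm over the bench before going sideways.
- neck_b (a point): The same for the neck at y = +65 mm of the pump.
- grey_cap_center (a point): Centre of the grey cap, the same shape as the red one, on the other neck, 130 mm from the red cap's axis. It must stay as it is.
- dish_in (a point): Centre of the inner floor of the round steel parts dish, 4 mm above the bench. Flat floor of about 120 mm diameter, rim 16 mm above the bench, outer diameter 140 mm, 0.9 kg, loose on the bench.
- water_bottle: Clear water bottle with a blue cap, 64 mm in diameter, 200 mm tall, standing; origin in the middle of its underside. Bystander.
- coffee_cup: Brown paper-coloured coffee cup, 80 mm in diameter, 95 mm tall; origin in the middle of its underside. Bystander.
- iron_head: Steel golf iron head with a short hosel, about 70 mm long, 90 mm tall, standing; origin in the middle of its underside. Bystander.
- tape_roll: Yellow roll of tape lying flat, 96 mm in diameter, 25 mm tall; origin in the middle of its underside. Bystander.
- driver: Screwdriver lying on the bench to the right; bystander.
- spanner: Spanner lying at the far right of the bench; bystander.
Not all that is in view belongs to the job. Of the things shaped like the part that bears cap_center, the red one is meant. Leave any green look-alike of the part that bears dish_in alone.

How it is judged:
By the outcome, as a careful person would: the job done as asked, in the order asked, and still so for the second after the job is handed in, with the robot touching nothing.
It also fails if it takes over 72 s, if anything falls off the work surface, if the arm or the gripper's body presses on something with over 40 N, if the wrist force passes 120 N, or if a joint passes its speed limit or range.

## Working session

There is one attempt and no reset: what is moved stays moved. The work goes in short steps, each a Python script; the robot and the scene stay as the last script left them, time stands still between calls to the robot, and variables do not carry over. Pictures are saved under pics/ and viewed, at most 10 in all, crops included, and the job is handed in when it is done.

```bash
ls; mkdir -p pics
python3 - <<'E'
from plant import robot
import cv2
s=robot.observe();print(s)
for n in("scene","top"):
    cv2.imwrite(f"pics/{n}0.png",robot.grab_frame(n));print(n,robot.get_calibration(n))
E
```

```text
pics
{'time': 0.0, 'q': array([-8.94791778e+01,  5.99769710e+00,  5.52626103e+00,  8.96053952e+01,
       -1.39282856e-03,  7.75266633e+01]), 'qvel': array([-0.05478951, -0.0240492 ,  0.0776933 , -0.13478518, -0.02805028,
        0.0194457 ]), 'joint_torque': array([-1.21361139e-03, -5.56931019e+01,  5.03648508e+01,  1.69388100e-02,
       -2.46922491e-04, -1.20771131e-05]), 'tool_pos': array([ 0.13491195, -0.58438057,  0.30312402]), 'tcp_rot': array([-1.79924681e+02, -1.52344560e-02,  1.29941498e+01]), 'ft_force': array([ 0.81969358,  0.18519374, -0.7558559 ]), 'torque': array([-0.02849161, -0.00808933,  0.01396781]), 'gripper_force': 0.0, 'gripper_width': 0.08539417341886667}
scene {'vertical_fov': 44.53220058894269, 'cx': 273.2775672596939, 'cy': 209.29269817751927, 'rvec': array([ 1.63714177,  1.60476226, -0.89595462]), 'tvec': array([-0.02997963, -0.22814564,  1.90837651])}
top {'vertical_fov': 44.210841494790756, 'cx': 268.1088498286199, 'cy': 214.3186714045101, 'rvec': array([ 2.15403955, -2.14095607,  0.15894874]), 'tvec': array([-0.00799868,  0.52143898,  1.54326656])}
```

View pics/top0.png

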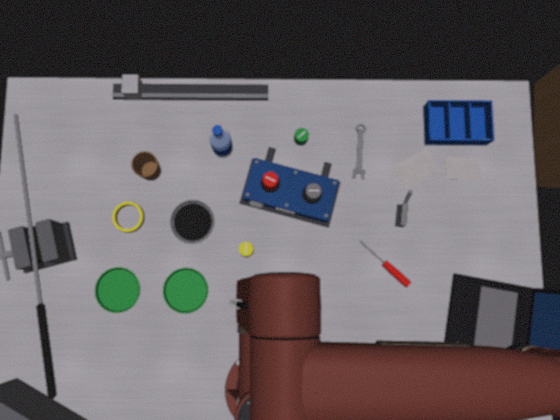

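View pics/scene0.png

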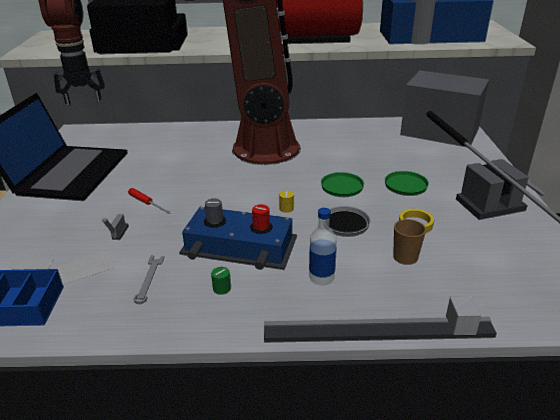

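The top view shows the red cap at (270,180), the grey cap at (313,191), the steel dish at (192,221) and the bottle at (220,140). The yellow and green caps and the green dishes are decoys. The scene view shows the red cap at (261,215) and the grey at (213,208).

```bash
cat > h.py <<'E'
import numpy as np, cv2
from plant import robot
def ray(c,px):
    f=210/np.tan(np.radians(c["vertical_fov"]/2)); R=cv2.Rodrigues(np.array(c["rvec"]))[0]
    d=R.T@np.array([(px[0]-c["cx"])/f,(px[1]-c["cy"])/f,1.]); return -R.T@np.array(c["tvec"]),d/np.linalg.norm(d)
def on_z(c,px,z):
    o,d=ray(c,px); return o+d*(z-o[2])/d[2]
def project(c,P):
    f=210/np.tan(np.radians(c["vertical_fov"]/2)); K=np.array([[f,0,c["cx"]],[0,f,c["cy"]],[0,0,1]])
    return cv2.projectPoints(np.array(P,float).reshape(-1,1,3),np.array(c["rvec"]),np.array(c["tvec"]),K,None)[0].reshape(-1,2)
def tri(c1,p1,c2,p2):
    o1,d1=ray(c1,p1);o2,d2=ray(c2,p2)
    t=np.linalg.lstsq(np.stack([d1,-d2],1),o2-o1,rcond=None)[0]
    a,b=o1+t[0]*d1,o2+t[1]*d2; return (a+b)/2,np.linalg.norm(a-b)
def blob(m,box=None):
    m=m.astype(np.uint8)
    if box: z=np.zeros_like(m);z[box[1]:box[3],box[0]:box[2]]=1;m=m*z
    n,l,s,c=cv2.connectedComponentsWithStats(m); i=1+np.argmax(s[1:,4]); return c[i],s[i],(l==i)
E
python3 - <<'E'
from h import *
t=cv2.imread("pics/top0.png").astype(int);s=cv2.imread("pics/scene0.png").astype(int)
ct,cs=robot.get_calibration("top"),robot.get_calibration("scene")
red=lambda a:(a[...,2]>120)&(a[...,2]>2*a[...,1])&(a[...,2]>2*a[...,0])
rt=blob(red(t),(240,150,350,220)); rs=blob(red(s),(240,195,280,240)); print(rt[:2],rs[:2])
print("red top@.125",on_z(ct,rt[0],.11)); print("tri",tri(ct,rt[0],cs,rs[0]))
hsv=cv2.cvtColor(t.astype(np.uint8),cv2.COLOR_BGR2HSV)
bl=(hsv[...,0]>100)&(hsv[...,0]<130)&(hsv[...,1]>120)&(hsv[...,2]>40)
b=blob(bl,(230,145,350,235)); cnt=cv2.findContours(b[2].astype(np.uint8),0,2)[0][0]; r=cv2.minAreaRect(cnt); print("pump",r)
P=np.array([on_z(ct,p,.07)[:2] for p in cv2.boxPoints(r)]);print(P,P.mean(0),np.linalg.norm(np.diff(P,axis=0),axis=1))
dk=blob((t.max(2)<50),(165,195,220,250)); print("dish",dk[:2],on_z(ct,dk[0],.004))
E
```

```text
(array([270.01388889, 179.0625    ]), array([263, 172,  15,  15, 144], dtype=int32)) (array([260.21, 208.53]), array([252, 204,  17,  10, 100], dtype=int32))
red top@.125 [ 0.61596406 -0.0096446   0.11      ]
tri (array([ 0.61247081, -0.00813175,  0.12595609]), np.float64(0.002842160092625184))
pump ((290.3408203125, 189.76092529296875), (88.88446807861328, 44.002384185791016), 14.995077133178711)
[[ 0.56127756  0.07488072]
 [ 0.69280303  0.04196482]
 [ 0.62306664 -0.21852597]
 [ 0.49316086 -0.18266721]] [ 0.59257703 -0.07108691] [0.13558173 0.26966389 0.1347641 ]
dish (array([192.31133005, 221.59802956]), array([ 175,  204,   36,   36, 1015], dtype=int32)) [0.50199839 0.23117114 0.004     ]
```

Run:
```python
from h import *
robot.move_pose([0.48,-0.12,0.33],[180,0,50])
q=robot.ik([0.611,-0.008,0.29],[180,0,9]);print(q,robot.observe()["time"])
q=np.array(q); q[5]=q[5]+360 if q[5]<-100 else q[5]; print(q)
robot.goto_joints(q); robot.pause(.2)
s=robot.observe();print(s["time"],s["q"],s["tool_pos"],s["tcp_rot"],s["ft_force"])
c=robot.get_calibration("wrist");im=robot.grab_frame("wrist");cv2.imwrite("pics/w1.png",im)
print(project(c,[[.611,-.008,.126],[.611,-.008,.07]]),c)
t=robot.grab_frame("top");cv2.imwrite("pics/top1.png",t)
```

```text
[-12.9951897    7.76453687   6.05850197  88.2939651    0.
 158.0048103 ] 2.1833
[-12.9951897    7.76453687   6.05850197  88.2939651    0.
 158.0048103 ]
3.325 [-1.30780803e+01  7.68938902e+00  6.03776693e+00  8.83015377e+01
 -6.11576422e-03  1.57956855e+02] [ 0.61082248 -0.00887081  0.29058341] [ 1.79976752e+02 -4.11209869e-02  8.96507078e+00] [-0.17428501 -0.11551834 -0.86164371]
[[272.23758269 203.37150687]
 [272.55789457 183.70115373]] {'vertical_fov': 58.29252084945845, 'cx': 274.17504711539124, 'cy': 201.10467579357322, 'rvec': array([-2.21859081,  1.89678873,  0.26425875]), 'tvec': array([-0.10422441,  0.54630636,  0.53191222])}
```

View pics/w1.png

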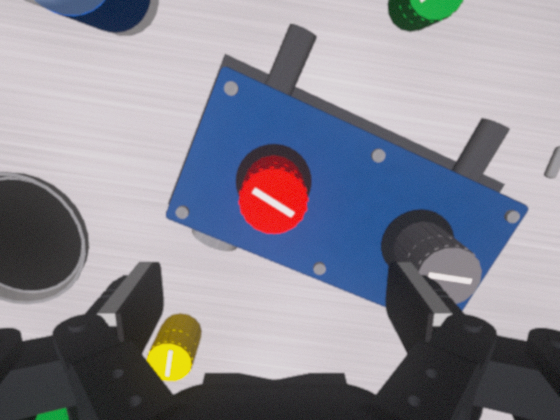

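The wrist view shows the top of the red cap, with its bar, centred near (273,199). The grey cap is at (450,276) and the path down is clear.

```bash
cat >> h.py <<'E'
def capdisc(im):
    b,g,r=[im[...,i].astype(int) for i in range(3)]
    m=((r>190)&(g<90)&(b<90)) ; c,s,mm=blob(m)
    h=cv2.convexHull(max(cv2.findContours(mm.astype(np.uint8),0,1)[0],key=len)); 
    return cv2.fitEllipse(h),s
E
python3 - <<'E'
from h import *
c=robot.get_calibration("wrist");im=cv2.imread("pics/w1.png")
print([im[y,273] .tolist()for y in range(150,240,6)])
e,s=capdisc(im);print(e,s)
o,d=ray(c,e[0]);print("cam",o,"z from size",o[2]-.022*2*376.6/np.mean(e[1]))
for z in(.12,.126,.13):print(on_z(c,e[0],z))
# deck outline check: bolts/corners 
for p in[(231,88),(513,217),(378,155),(181,212),(319,269)]:print(on_z(c,p,.07))
E
```

```text
[[52, 46, 56], [31, 28, 124], [35, 23, 150], [29, 29, 202], [26, 29, 238], [29, 27, 238], [29, 30, 239], [26, 35, 239], [127, 128, 234], [230, 230, 237], [12, 29, 239], [29, 34, 239], [14, 24, 238], [32, 27, 238], [137, 82, 137]]
((272.99884033203125, 199.54078674316406), (66.6439208984375, 68.3557357788086), 89.94898986816406) [ 239  166   69   67 3076]
cam [0.67914038 0.00179962 0.36190899] z from size 0.11642095641825456
[ 0.61204361 -0.00804468  0.12      ]
[ 0.6137078  -0.00780051  0.126     ]
[ 0.61481725 -0.00763774  0.13      ]
[0.67829515 0.03403192 0.07      ]
[ 0.6140119  -0.20581443  0.07      ]
[ 0.64648891 -0.0852933   0.07      ]
[0.57616146 0.06214396 0.07      ]
[ 0.54370197 -0.05817254  0.07      ]
```

Run:
```python
from h import *
q=np.array(robot.observe()["q"]);
robot.line_to([.612,-.0085,.20],vel=.12,rotation=[180,0,-6])
print(robot.observe()["q"][5])
print(robot.line_to([.612,-.0085,.162],vel=.06,guard=8)); robot.pause(.2)
f0=robot.observe();print(f0["time"],f0["tool_pos"],f0["ft_force"])
robot.set_gripper(.040);robot.pause(.2)
s=robot.observe();print(s["time"],s["tool_pos"],s["tcp_rot"],s["gripper_width"],s["gripper_force"],s["ft_force"]-f0["ft_force"],s["torque"]-f0["torque"])
```

```text
172.94044179342458
False
5.3083 [ 0.61225431 -0.00857462  0.16249553] [-0.47491535  0.43329565  0.15131082]
5.975 [ 0.61206387 -0.00839735  0.16217464] [-1.79988514e+02 -1.26448637e-02 -5.99480330e+00] 0.04316490966270089 60.451161903329194 [0.58510479 1.89927407 3.06791961] [ 0.38104153  0.07523049 -0.02225265]
```

Run:
```python
from h import *
p0=np.array([.612,-.0085,.162])
for v in([1,0],[-1,0],[0,1],[0,-1]):
    g=robot.line_to(p0+np.array([*v,0])*.0025,vel=.006,guard=4)
    s=robot.observe();print(v,g,s["time"],(s["tool_pos"]-p0)*1e3,s["ft_force"],s["gripper_width"])
    robot.line_to(p0,vel=.01)
robot.pause(.1);s=robot.observe();print(s["time"],(s["tool_pos"]-p0)*1e3,s["ft_force"])
```

```text
[1, 0] True 6.275 [ 0.69978406  0.19302831 -0.13208128] [ 1.25160682 -0.00526243  4.17542507] 0.04286417204421738
[-1, 0] True 6.8333 [-0.46376012  0.19868612  0.34167552] [0.45341203 1.13452337 2.72207628] 0.043215765824660024
[0, 1] True 7.375 [-0.13071769  0.68790409 -0.22209893] [0.89264913 0.25699197 3.18293765] 0.04308190026691072
[0, -1] True 7.8833 [ 0.00789307 -0.04857794 -0.1268878 ] [ 0.03274102 -0.4259817   2.98146441] 0.04309100864570762
8.2333 [ 0.01392621 -0.09183428 -0.05667016] [0.68785418 0.17665287 2.19240305]
```

```bash
cat >> h.py <<'E'
C=np.array([.6121,-.0082])
def turn(a,yaw0=-6.,z0=.162,T=.7,guard=15):
    """a = cumulative angle since start of thread motion at this z0,yaw0"""
    cur=robot.observe(); z=z0+.014*a/360
    yaw=(yaw0+a+180)%360-180
    g=robot.line_to([*C,z],vel=max(abs(z-cur["tool_pos"][2]),.0003)/T,rotation=[180,0,yaw],guard=guard)
    s=robot.observe(); print(f"a={a:.0f} g={g} t={s['time']:.2f} dz={1e3*(s['tool_pos'][2]-z):.2f} f={s['ft_force'].round(1)} tq={s['torque'].round(2)} q6={s['q'][5]:.0f} w={s['gripper_width']*1e3:.1f} yaw={s['tcp_rot'][2]:.1f}")
    return g,s
E
python3 - <<'E'
from h import *
for a in(20,55,90):
    if turn(a)[0]:break
E
```

```text
a=20 g=False t=8.73 dz=0.05 f=[-0.5  0.4  2.9] tq=[-0.13 -0.    0.02] q6=153 w=42.8 yaw=13.8
a=55 g=False t=9.49 dz=0.02 f=[ 0.3 -1.5  2.7] tq=[-0.37 -0.09  0.02] q6=118 w=43.0 yaw=48.8
a=90 g=False t=10.25 dz=0.33 f=[ 3.5 -3.9  2.3] tq=[-0.85 -0.73  0.01] q6=83 w=43.1 yaw=83.8
```

Run:
```python
from h import *
import h
for d in([.0004,0],[.0004,-.0005],[.0008,-.0009]):
    h.C=C+np.array(d); print(d); turn(90,T=.25)
h.C=C+np.array([.0004,-.0005])
for a in(120,150,180):
    if turn(a,T=.6)[0]:break
```

```text
[0.0004, 0]
a=90 g=False t=10.53 dz=0.28 f=[ 2.3 -5.5  3.1] tq=[-1.1  -0.51 -0.07] q6=83 w=43.0 yaw=83.9
[0.0004, -0.0005]
a=90 g=False t=10.85 dz=0.31 f=[ 2.5 -2.1  3.9] tq=[-0.69 -0.8  -0.04] q6=83 w=43.0 yaw=84.0
[0.0008, -0.0009]
a=90 g=False t=11.19 dz=0.06 f=[ 2.8 -0.4  5.4] tq=[-0.32 -0.6  -0.05] q6=83 w=42.9 yaw=84.0
a=120 g=False t=11.87 dz=0.22 f=[ 7.6 -3.3  2.8] tq=[-0.59 -1.57  0.  ] q6=53 w=42.7 yaw=114.0
a=150 g=False t=12.54 dz=0.45 f=[ 8.7 -1.1  2.6] tq=[-0.21 -2.08 -0.01] q6=23 w=42.9 yaw=144.0
a=180 g=False t=13.22 dz=0.45 f=[9.8 0.8 1.7] tq=[ 0.16 -2.36 -0.03] q6=-7 w=42.8 yaw=174.0
```

Run:
```python
from h import *
import h
for d in([.001,-.0005],[.0016,-.0005],[.0022,-.0005]):
    h.C=C+np.array(d); print(d); turn(180,T=.3)
```

```text
[0.001, -0.0005]
a=180 g=False t=13.57 dz=0.45 f=[8.2 0.2 3.7] tq=[ 0.17 -1.71 -0.01] q6=-7 w=42.8 yaw=174.0
[0.0016, -0.0005]
a=180 g=False t=13.92 dz=0.37 f=[5.1 2.  5.3] tq=[ 0.17 -1.17 -0.  ] q6=-7 w=42.6 yaw=174.0
[0.0022, -0.0005]
a=180 g=False t=14.27 dz=0.11 f=[ 4.2 -0.1  4.9] tq=[ 0.19 -0.72 -0.03] q6=-7 w=42.9 yaw=174.0
```

Run:
```python
from h import *
robot.set_gripper(.085)
p=np.array([C[0]+.00125,C[1]-.0003,.169])
robot.line_to(p,vel=.02,rotation=[180,0,174])
q=np.array(robot.observe()["q"]);q[5]+=180;robot.goto_joints(q)
robot.line_to(p,vel=.02,rotation=[180,0,-6]);robot.pause(.1)
f0=robot.observe();print(f0["time"],f0["q"][5],f0["tool_pos"],f0["ft_force"])
im=robot.grab_frame("wrist");cv2.imwrite("pics/w2.png",im)
robot.set_gripper(.040);robot.pause(.15)
s=robot.observe();print(s["time"],s["tool_pos"]-p,s["gripper_width"],s["ft_force"],s["torque"])
```

```text
18.0083 173.00381178460208 [ 0.61334352 -0.00849497  0.16899669] [1.02666971 0.10851751 0.27027714]
18.6667 [5.31832485e-05 1.14837520e-04 1.34177539e-04] 0.04293069237621853 [-0.30836532  1.75070024  2.37620466] [0.37160688 0.01750009 0.03562394]
```

View pics/w2.png

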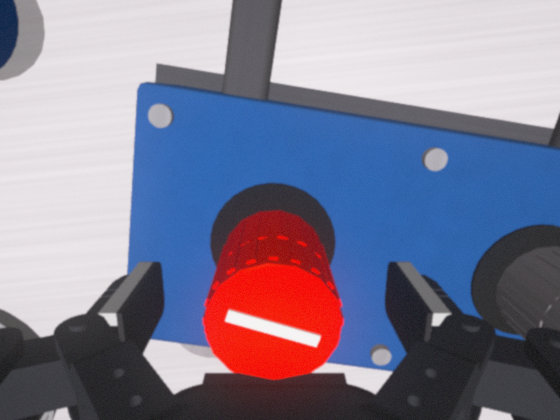

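The cap stands between the open fingers, with its top centred near (273,320) and the bar along the same line, as expected after half a turn. I'll check the rise numerically.

Run:
```python
from h import *
c=robot.get_calibration("wrist");im=cv2.imread("pics/w2.png")
e,s=capdisc(im);print(e,s)
o,d=ray(c,e[0]);print("cam",o,"z from size",o[2]-.022*2*376.6/np.max(e[1]))
for z in(.118,.124,.131):print(z,on_z(c,e[0],z))
```

```text
((272.7101745605469, 320.3324890136719), (117.78214263916016, 141.8153839111328), 90.64789581298828) [  203   263   140   117 11321]
cam [ 0.68219094 -0.01612586  0.24059543] z from size 0.12375055761454658
0.118 [ 0.60159905 -0.00707908  0.118     ]
0.124 [ 0.60554334 -0.00752184  0.124     ]
0.131 [ 0.61014501 -0.0080384   0.131     ]
```

```bash
cat >> h.py <<'E'
C2=np.array([.61335,-.0085])
def test(h=.003,guard=6):
    p=np.array(robot.observe()["tool_pos"]); g=robot.line_to([*C,p[2]+h],vel=.008,guard=guard); s=robot.observe()
    print(f"  test held={g} rise={1e3*(s['tool_pos'][2]-p[2]):.2f} f={s['ft_force'].round(1)} t={s['time']:.2f}"); return g
E
python3 - <<'E'
from h import *
import h; h.C=C2
for a in(205,230,255):
    if turn(a,yaw0=-186,T=.45)[0]:break
    if not test():print("FREE");break
    turn(a,yaw0=-186,T=.2)
E
```

```text
a=205 g=False t=19.25 dz=0.29 f=[1.4 3.3 3.1] tq=[ 0.46 -0.28  0.03] q6=148 w=42.7 yaw=18.9
  test held=True rise=-0.00 f=[0.4 0.3 3.1] t=19.49
a=205 g=False t=19.82 dz=0.22 f=[1.2 0.4 4.2] tq=[ 0.45 -0.42 -0.02] q6=148 w=43.0 yaw=19.0
a=230 g=False t=20.41 dz=-0.00 f=[2.5 1.8 2.7] tq=[ 0.68 -0.59  0.04] q6=123 w=42.7 yaw=43.9
  test held=True rise=0.36 f=[ 0.5 -0.4  3.6] t=20.66
a=230 g=False t=21.12 dz=0.10 f=[1.3 2.9 4.6] tq=[ 0.65 -0.25 -0.01] q6=123 w=43.1 yaw=44.0
a=255 g=False t=21.70 dz=-0.06 f=[3.4 3.7 2.6] tq=[ 0.81 -0.68 -0.06] q6=98 w=43.0 yaw=68.9
  test held=True rise=0.41 f=[-0.1  0.7  2.2] t=21.96
a=255 g=False t=22.45 dz=0.15 f=[1.6 3.7 4.1] tq=[ 0.79 -0.29  0.01] q6=98 w=42.6 yaw=69.0
```

```bash
cat >> h.py <<'E'
def fz(n=4):
    v=[]
    for _ in range(n): robot.pause(.02); v.append(robot.observe()["ft_force"][2])
    return np.mean(v)
def pull(hmax=.002,lim=-6):
    z=robot.observe()["tool_pos"][2]; f0=fz(); out=[]
    for d in np.arange(.0007,hmax+.0001,.0007):
        robot.line_to([*C,z+d],vel=.01); out.append(round(fz()-f0,1))
        if out[-1]<lim: break
    s=robot.observe();print("  pull f0=%.1f"%f0,out,"rise %.2f t=%.2f"%(1e3*(s["tool_pos"][2]-z),s["time"])); return out[-1]<lim
E
python3 - <<'E'
from h import *
import h; h.C=C2
a=255
if pull(.003):
    turn(a,yaw0=-186,T=.2)
E
```

```text
pull f0=4.7 [np.float64(-4.4), np.float64(-8.6)] rise 0.41 t=23.15
a=255 g=False t=23.82 dz=0.19 f=[1.3 4.5 4.7] tq=[ 1.07 -0.38 -0.03] q6=98 w=42.8 yaw=69.0
```

Run:
```python
from h import *
import h; h.C=C2
for a in(282,309,336,363,390):
    if turn(a,yaw0=-186,T=.5)[0]:break
    if not pull(.0028):print("FREE",a);break
```

```text
a=282 g=False t=24.44 dz=0.07 f=[3.5 4.8 3. ] tq=[ 1.   -0.75 -0.01] q6=71 w=42.7 yaw=96.0
  pull f0=2.5 [np.float64(-2.8), np.float64(-6.8)] rise 0.46 t=25.14
a=309 g=False t=25.77 dz=-0.03 f=[3.6 4.  2.7] tq=[ 0.91 -0.65  0.03] q6=44 w=42.9 yaw=123.0
  pull f0=2.9 [np.float64(-2.6), np.float64(-5.8), np.float64(-9.8)] rise 0.67 t=26.78
a=336 g=False t=27.41 dz=-0.08 f=[3.6 4.5 2. ] tq=[ 0.95 -0.66  0.02] q6=17 w=42.7 yaw=150.0
  pull f0=2.2 [np.float64(-0.7), np.float64(-5.3), np.float64(-9.5)] rise 0.66 t=28.43
a=363 g=False t=29.05 dz=-0.06 f=[3.5 3.2 2. ] tq=[ 0.89 -0.7   0.03] q6=-10 w=42.9 yaw=177.0
  pull f0=1.7 [np.float64(-1.1), np.float64(-4.8), np.float64(-8.5)] rise 0.66 t=30.07
a=390 g=False t=30.69 dz=-0.14 f=[1.9 2.3 1.7] tq=[ 0.68 -0.22 -0.1 ] q6=-37 w=42.9 yaw=-156.2
  pull f0=2.0 [np.float64(-2.0), np.float64(-7.9)] rise 0.78 t=31.39
```

Run:
```python
from h import *
import h; h.C=C2
for a in(417,444,471,498,525):
    g,s=turn(a,yaw0=-186,T=.5)
    if g:break
    if not pull(.0028):print("FREE",a);break
print(robot.observe()["q"])
```

```text
a=417 g=False t=32.02 dz=0.35 f=[-0.7  0.7  0.9] tq=[0.04 0.15 0.07] q6=-64 w=42.8 yaw=-129.1
  pull f0=0.8 [np.float64(-6.4)] rise 0.33 t=32.41
a=444 g=False t=33.03 dz=0.69 f=[ 1.4 -0.1  2.6] tq=[ 0.07 -0.08 -0.07] q6=-91 w=43.0 yaw=-102.1
  pull f0=2.6 [np.float64(-0.6), np.float64(-0.4), np.float64(-0.5), np.float64(-0.7)] rise 2.75 t=34.41
FREE 444
[-1.29906583e+01  8.98080963e+00 -3.77332694e+00  7.72579531e+01
 -3.79000491e-03 -9.09917668e+01]
```

Run:
```python
from h import *
p=robot.observe()["tool_pos"]
robot.line_to([*C2,p[2]+.02],vel=.04); robot.line_to([*C2,.30],vel=.12)
s=robot.observe();print(s["time"],s["ft_force"],s["gripper_width"],s["tool_pos"])
robot.line_to([.502,.231,.30],vel=.15,rotation=[180,0,-90])
robot.pause(.15);s=robot.observe();print(s["time"],s["q"],s["tool_pos"],s["ft_force"],s["gripper_width"])
c=robot.get_calibration("wrist");cv2.imwrite("pics/w3.png",robot.grab_frame("wrist"));print(project(c,[.502,.231,.004]))
cv2.imwrite("pics/s3.png",robot.grab_frame("scene"))
```

```text
36.0167 [ 0.42448832  0.22507876 -1.82587569] 0.04298447213717187 [ 0.61308831 -0.00846036  0.29898406]
38.075 [ 1.11009496e+01 -2.36811227e+00 -3.33388895e+00  8.90402988e+01
 -2.32528598e-03 -7.88594136e+01] [0.50221623 0.23060113 0.29992688] [ 0.77333768  0.29624576 -1.24178692] 0.042648536235454323
[[273.90249729 167.81633981]]
```

View pics/w3.png

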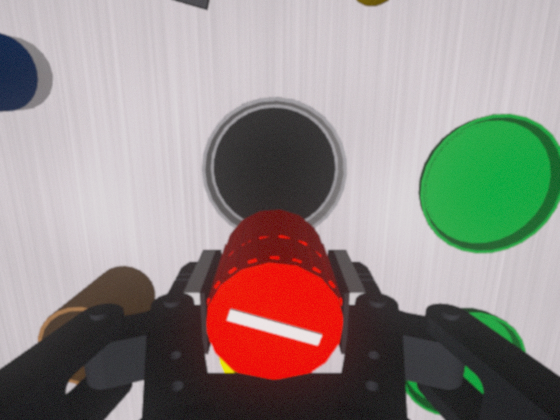

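View pics/s3.png

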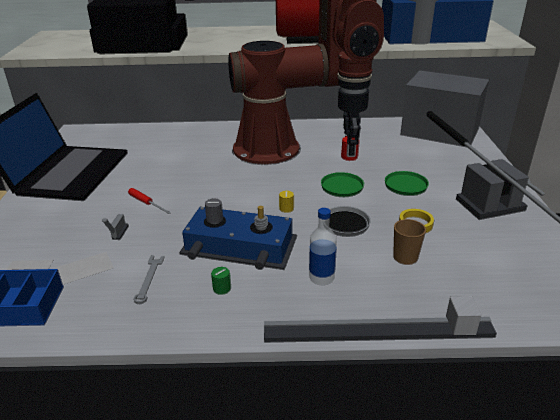

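The cap is held upright. The dish is centred at about (274,167), matching the predicted (274,168), and the brass plunger stands free on the neck. I'll lower it now.

Run:
```python
from h import *
D=[.502,.231]
robot.line_to([*D,.14],vel=.12); robot.line_to([*D,.101],vel=.06);robot.pause(.15);f0=fz(6);z=.101;print(f0)
while z>.086:
    z-=.001; robot.line_to([*D,z],vel=.02); f=fz(3)-f0
    if f>2: break
s=robot.observe();print(z,f,s["tool_pos"],s["time"],s["gripper_width"])
cv2.imwrite("pics/s4.png",robot.grab_frame("scene")[130:300,230:450].repeat(3,0).repeat(3,1))
```

```text
-1.0969015082575135
0.089 3.6996983874705593 [0.5021654  0.23100664 0.08927047] 44.3083 0.04271749315688007
```

View pics/s4.png

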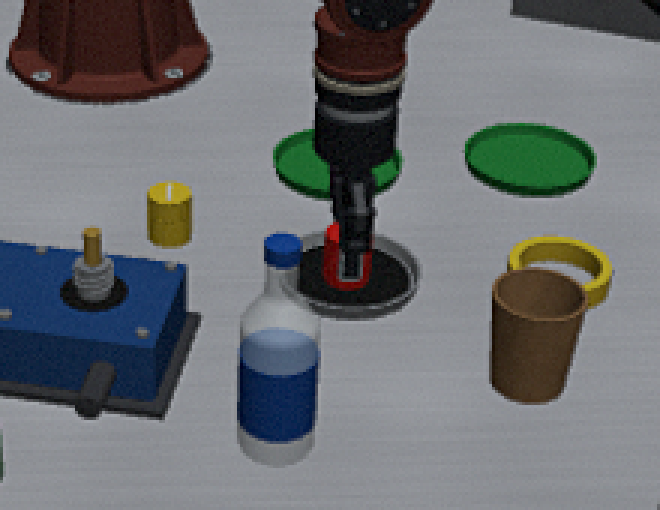

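The cap has touched down inside the dish, upright, and everything around it is undisturbed. I'll open slightly and retreat.

Run:
```python
from h import *
D=[.502,.231]
robot.set_gripper(.060); robot.pause(.1); robot.line_to([*D,.12],vel=.03); robot.line_to([*D,.30],vel=.12); robot.pause(.2)
s=robot.observe();print(s["time"],s["ft_force"],s["tool_pos"])
c=robot.get_calibration("wrist");im=robot.grab_frame("wrist");e,_=capdisc(im);print(e,on_z(c,e[0],.056))
cv2.imwrite("pics/s5.png",robot.grab_frame("scene")[130:300,180:450].repeat(2,0).repeat(2,1))
```

```text
47.8 [-0.3192338  -0.48608933  0.5249447 ] [0.50184478 0.23098886 0.29958271]
((273.4576416015625, 178.38255310058594), (48.670005798339844, 50.621700286865234), 84.32220458984375) [0.50186225 0.23050196 0.056     ]
```

View pics/s5.png

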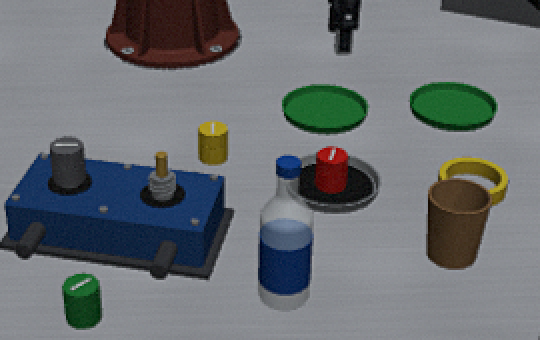

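The red cap stands upright in the dish, the grey cap is still on and nothing else has moved. Handing in.

```bash
python3 -c "
from plant import robot
print(robot.job_done())"
```

```text
the job is handed in; nothing more can be done
None
```

I unscrewed the red cap without forcing it, held it as the thread let go, and set it down upright in the steel dish; the last picture, at 48 s of the 72 s limit, shows the grey cap still on and the other things undisturbed, and the job is handed in (no verdict came back).

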